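# Click the tilt stage level and stand the tall silver cup on it

## Task

The bench's sprung viewing stage is tilted up. Push its hinged plate down against the spring until the catch snaps over it and it stays level by itself; then, keeping it upright, gently stand the tall lidded two-eared silver cup with its whole foot on the round grey pad in the middle of the plate and let go. Do not knock over or shift the little amber bottle and the gold bar that lie near them.

Things in the scene. Friction and masses are not known exactly. Their poses are not given: they have to be found in the camera images.
- stage: fixed low white base, 190 x 164 x 40 mm, carrying the hinged plate. Origin: centre of its underside, on the bench; x points from the plate's free edge (robot side) to its hinge (far side), z up. Hinge axis along y at x = 85, z = 56 mm. With the plate level, the pad's centre is at (10, 0, 62) mm and the thumb strip's centre at (-65, 0, 62) mm of this frame
- tilt_plate: aluminium plate 170 x 150 x 8 mm. Origin: middle of the hinge axis, mid-thickness; free edge at its own x = -170 mm; own z is normal to it, upright when level. A spring holds it slanted 0.36 rad, free edge up. 8 to 10 N down on the thumb strip brings it level past the catch; a stop lies 0.03 rad (4.5 mm at the strip) below level. Latched it stays level; let go sooner it springs back
- thumb_strip (a point): centre of the top face of the black rubber strip (36 x 100 mm) along the plate's free edge, where to push; 150 mm from the hinge, it swings with the plate (raised, 12 mm farther in +x of the stage and 52 mm higher than when level)
- pad (a point): centre of the top face of the round grey felt pad, 80 mm across and 2 mm thick, on the plate, 75 mm from the hinge; it moves with the plate. The cup is to stand here
- tall_cup: slim silver cup with domed lid, 190 mm high, 0.3 to 0.55 kg, top-heavy (tips beyond about 10 degrees). Origin: centre of its underside, z up. Foot 48 mm across, 8 mm high; stem 12 mm across; straight round bowl 44 mm across from 120 to 170 mm height. Two ears stand out along its own x to 38 mm from the axis, 120 to 167 mm high, 5 mm thick: grip the bowl across its own y at about 150 mm height
- dropper: small amber bottle with black cap, 26 mm across and 85 mm high, origin at its underside's centre: leave it alone
- bullion: gold-coloured bar 50 x 24 x 8 mm lying flat, origin at its underside's centre: leave it alone
- catch_top (a point): centre of the top of the grey catch tower (30 x 20 mm, 90 mm high) on the base, beside the plate at the stage's (-70, 108, 90) mm. Its bevelled sprung steel catch (18 mm wide, z 59 to 79 mm) reaches 19 mm from the tower towards the plate and snaps over the plate's side lug by itself once the plate is pressed to level or up to 2 mm below it at the strip: do not touch it
Mind the look-alikes: they are no part of the job. What is shaped like the tall_cup but red is not meant.

How it is judged (in metres and radians):
On the way:
1. the plate is latched level by itself: level within 0.04 rad, touched neither by the robot nor by the cup, for 0.3 s (angle between tilt_plate's own z axis and vertical below 0.04 rad and contact force between each of the fingers, the arm, tall_cup and tilt_plate below 0.1 N), for 0.3 s.
At the end, for the whole second after the job is handed in: The plate is latched level (within 0.04 rad) and the tall cup stands on it upright (within 0.07 rad), at rest, its foot resting on the round pad with its centre within 18 mm of the pad's centre (angle between tilt_plate's own z axis and vertical below 0.04 rad and angle between tall_cup's own z axis and vertical below 0.07 rad and horizontal distance between tall_cup and pad below 0.018 m and z of tall_cup in the frame of pad between -0.004 and 0.006 m and linear speed of tall_cup below 0.02 m/s); the robot touches nothing.
It fails at once if the tall cup is tipped more than 0.5 rad (angle between tall_cup's own z axis and vertical above 0.5 rad).
It fails at once if the cup is banged down or pressed on the plate with more than 45 N (contact force between tall_cup and tilt_plate above 45 N).
It fails at once if the amber bottle or the gold bar is shifted more than 30 mm or the bottle knocked over (distance of any of dropper, bullion from where it was at the start of the episode above 0.03 m or angle between dropper's own z axis and vertical above 0.5 rad).
It also fails if it takes over 67 s, if anything falls off the work surface, if the arm or the gripper's body presses on something with over 40 N, if the wrist force passes 120 N, or if a joint passes its speed limit or range.

## Robot

A 6-joint arm with a two-finger parallel gripper is mounted at the origin on the work surface. World frame = base frame: x ahead of the robot, y to its left, z up, the work surface at z = 0. Lengths are in mm, angles in rad, forces in N, time in s.
With the tool pointing down it reaches from about 400 to 925 mm from the base axis. Payload 12.5 kg.
Tool frame: the origin (TCP) lies midway between the tips of the shut fingers; the grasp point (between the pads) lies 19 mm behind it (env.tcp_to_grasp is the distance from the TCP to the grasp point, in mm); z points along the fingers, y is the line along which they close (so a half turn about z gives the same grasp; the last joint's range is limited). The gripper opens to 95 mm and grips with 3 to 60 N. Pads are 20 mm wide; open, the fingers measure 119 mm over their backs; the gripper's body (75 mm by 180 mm) begins 59 mm behind the grasp point.
Start: joints at [1.195, 0.491, 1.559, -0, 1.092, -0.106], TCP at [166.569, 602.413, 214.661] pointing down, gripper open.
Joint ranges: [-3.1, 3.1], [-0.84, 2.19], [0.05, 2.79], [-1.13, 4.28], [0.06, 2.93], [-2.69, 2.69]. Speed limits (rad/s): [2.22, 2.22, 2.79, 3.14, 3.14, 3.14].

## Interface

Orientations are given as [roll, pitch, yaw] about the fixed x, y, z axes, in that order (R = Rz(yaw) Ry(pitch) Rx(roll)).
In Python, from cell import env gives the robot as it stands. The module is installed in compiled form; this text tells all that it offers.
- The arm moves only by the tool step_arm, never from a script. Its argument "plan" is a list that holds one entry, the list of rows, each a list of 5 numbers: the shift along the tool's x, y, z in mm, then the turn about the tool's z in degrees, then the opening, from -1 (shut) to 1 (fully open). A call has 1 to 8 rows; each row is the pose to reach, as a shift and turn from the pose commanded when the call began, along the tool's axes at that moment; what a row does not reach only later rows make up. A row lasts 1/12 s, in which the tool goes at most 41.7 mm and 7.16 degrees, less where a joint would pass 70% of its speed; a pose out of reach is approached as far as the arm can. A call with a gripper value outside its range is refused whole. The fingers move at their own pace and stop on an object; the grip force is fixed at half the most. Time passes only in rows, so rows that repeat a pose let the fingers close. It gives the time, the measured TCP pose, the force, the opening and the grip force at its end, in the units of the state.
- env.state(): the state, without advancing time (a new reading comes with each control period).
- env.read_camera(name): name is "side" or "top" or "wrist"; returns the picture (420x560x3 uint8, blue, green, red); there is no depth.
- env.get_calibration(name): a dict with "K" (3x3 intrinsics, pixels), "extrinsics" (4x4, takes a point from world to camera coordinates). Camera axes: x right, y up, looking along -z (the intrinsics and any distortion apply to the point x, -y, -z); pixel columns grow to the right and rows downward; lengths in mm; the calibration is good to about 2 mm. A picture is of the moment at which its call begins: read the wrist's pose just before it. get_calibration takes no time and is no camera call; for the wrist camera it gives the pose at the moment of the call.
- env.job_done(): hands the job in; it is judged then, once.
The state is a dict: "t": time; "joints": joint angles; "qvel": joint speeds; "tau": joint torques, N m; "eef_pos": TCP position; "tcp_rot": TCP orientation; "ft_force": force on the tool from outside, world axes, zero at the start; "moment": the same for the moment, N m; "opening": opening from 0.0 (shut) to 1.0 (fully open); "grip_force": force on a finger pad.
Only numpy, scipy, OpenCV 4.12 (cv2) and the standard library are available. Lean on these libraries where they do the work, as an engineer would, in place of code of your own. Each camera call takes 0.05 s, during which the arm holds its last target. There are 200 camera calls.

## Working session

There is one attempt and no reset: what is moved stays moved. The work goes in short steps, Python scripts to look and compute and a tool call to move; the robot and the scene stay as the last step left them, time stands still between calls to the robot, and variables do not carry over. Pictures are saved under pics/ and viewed, at most 11 in all, crops included, and the job is handed in when it is done.

Besides the shell and the picture viewer there is one more tool, called after ">>>" as a command line: name --argument value ..., lists and objects as JSON in quotes. step_arm: Moves the arm, as the interface text tells. Its arguments: {"type":"object","properties":{"plan":{"type":"array"}},"required":["plan"]}

```bash
mkdir -p pics; cat > h.py <<'E'
from cell import env
import numpy as np, cv2
def cal(n):
    c=env.get_calibration(n); return np.array(c["K"]),np.array(c["extrinsics"]),c
def ray(n,u,v,c=None):
    K,E,_=c or cal(n)
    d=np.linalg.inv(K)@[u,v,1]; d=np.array([d[0],-d[1],-d[2]])
    R=E[:3,:3]; return -R.T@E[:3,3], R.T@d
def onz(n,u,v,z,c=None):
    o,d=ray(n,u,v,c); return o+d*(z-o[2])/d[2]
def proj(n,p,c=None):
    K,E,_=c or cal(n)
    q=E[:3,:3]@np.array(p,float)+E[:3,3]; q=K@[q[0],-q[1],-q[2]]; return q[:2]/q[2]
def meet(n1,p1,n2,p2):
    o1,d1=ray(n1,*p1);o2,d2=ray(n2,*p2)
    s=np.linalg.lstsq(np.c_[d1,-d2],o2-o1,rcond=None)[0]
    a,b=o1+d1*s[0],o2+d2*s[1]; return (a+b)/2,np.linalg.norm(a-b)
E
python3 - <<'E'
from h import *
np.set_printoptions(precision=1,suppress=True)
s=env.state();print(s)
for n in("side","top","wrist"):
    cv2.imwrite(f"pics/{n}0.png",env.read_camera(n)); K,E,c=cal(n);print(n,K,-E[:3,:3].T@E[:3,3],-E[2,:3],{k:v for k,v in c.items() if k not in("K","extrinsics")})
a=cv2.imread("pics/top0.png");b=cv2.imread("pics/side0.png")
E
```

```text
{'t': 0.0, 'joints': array([ 1.2,  0.5,  1.6,  0. ,  1.1, -0.1]), 'qvel': array([-0.,  0.,  0., -0., -0.,  0.]), 'tau': array([ -0. , -61.3, -25.8,   0.1,   0. ,  -0. ]), 'eef_pos': array([166.5, 602.2, 214. ]), 'tcp_rot': array([-3.1, -0. ,  2.9]), 'ft_force': array([0.2, 0.5, 0.3]), 'moment': array([ 0.,  0., -0.]), 'grip_force': 0.0, 'opening': 0.9953829818919806}
side [[484.    0.  280.4]
 [  0.  484.  211.6]
 [  0.    0.    1. ]] [ 205.  -534.6  827.1] [ 0.3  0.6 -0.8] {}
top [[420.9   0.  279.1]
 [  0.  420.9 218.7]
 [  0.    0.    1. ]] [475.1 -16.5 952.6] [ 0.1 -0.  -1. ] {}
wrist [[353.8   0.  283.8]
 [  0.  353.8 211.7]
 [  0.    0.    1. ]] [ 90.9 622.3 384.5] [ 0.3 -0.1 -1. ] {}
```

View pics/top0.png

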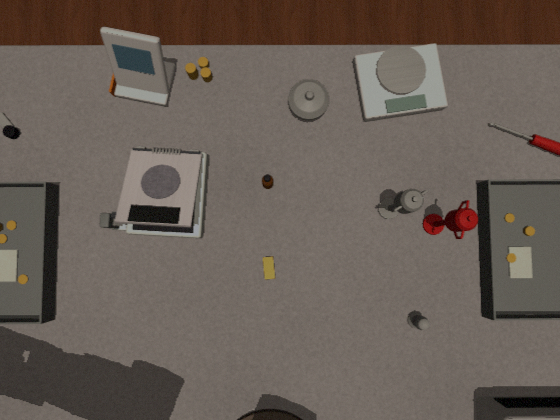

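View pics/side0.png

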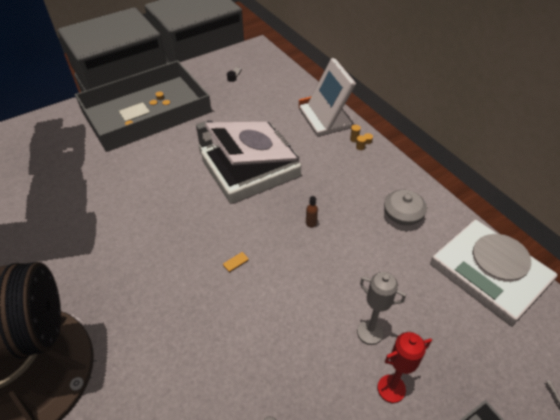

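The top view shows the raised plate, with the black strip at about (154,214), the pad at (160,181) and the catch tower at (107,220). The bottle is at (267,182) and the bar at (269,268).

Things that could be taken for the cup:
- the silver cup, lid at (412,200), foot at (388,211)
- the red cup at (465,219)
- the lidded silver bowl at (309,99)
- a small metal weight at (420,321)

I choose the silver two-eared cup at (412,200), which is at (382,300) in the side view.

```bash
python3 - <<'E'
from h import *
np.set_printoptions(precision=1,suppress=True)
a=cv2.imread("pics/top0.png");b=cv2.imread("pics/side0.png")
c1=cv2.resize(a[175:235,365:445],None,fx=5,fy=5,interpolation=cv2.INTER_CUBIC)
c2=cv2.resize(b[255:355,345:425],None,fx=4,fy=4,interpolation=cv2.INTER_CUBIC)
o=np.zeros((400,730,3),np.uint8);o[:300,:400]=c1;o[:400,405:725]=c2;cv2.imwrite("pics/crop.png",o)
# strip, pad
g=cv2.cvtColor(a,cv2.COLOR_BGR2GRAY);r=g[140:240,100:210]
m=(r<30).astype(np.uint8);n,l,st,ce=cv2.connectedComponentsWithStats(m)
for i in range(1,n):
    if st[i,4]>60:
        pts=np.argwhere(l==i)[:,::-1].astype(np.float32); R=cv2.minAreaRect(pts);print("dark",st[i]+[100,140,0,0,0],ce[i]+[100,140],R)
strip=onz("top",154,214,114.5);pad=onz("top",160.5,181.5,88);print("strip",strip,"pad",pad)
print("catch",onz("top",107,220,90))
print("cup lid",onz("top",413,199,190),"foot",onz("top",388,211,8))
print("sidefoot",onz("side",374,331,4),"lidtip",meet("top",(414,198),"side",(385,277)))
print("bottle",onz("top",267,182,80),onz("side",312,222,5),"bar",onz("top",269,268,8), "red",onz("top",466,218,190))
E
```

```text
dark [128 206  52  17 743] [153.7 214. ] ((53.50412368774414, 73.9092788696289), (50.49332046508789, 15.574828147888184), 2.6025619506835938)
strip [544.3 225.5 114.5] pad [613.8 220.7  88. ]
catch [534.5 328.4  90. ]
cup lid [ 562.7 -267.9  190. ] foot [ 556.7 -270.6    8. ]
sidefoot [ 570.4 -273.6    4. ] lidtip (array([ 563.8, -270.2,  186.9]), np.float64(2.3365488773957153))
bottle [612.8   0.7  80. ] [623.4   2.    5. ] bar [430.6  -1.4   8. ] red [ 527.3 -363.8  190. ]
```

View pics/crop.png

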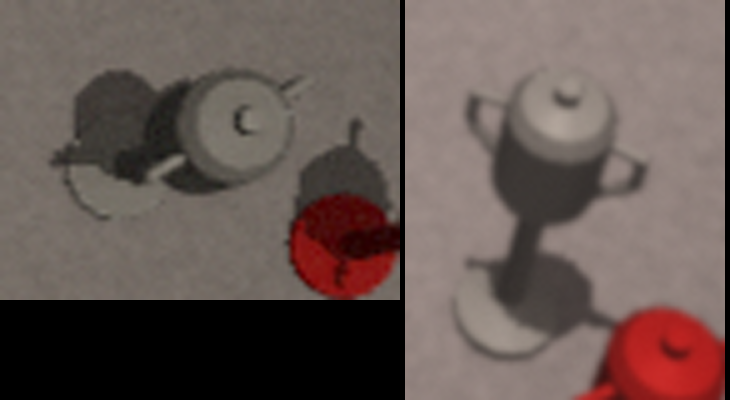

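The crop confirms the choice: a silver cup with a domed lid and two ears. The ears are at top pixels (426,191) and (395,211). Its foot is half in shadow at about (388.5,208). Next I fix the ear direction and the moves.

```bash
cat >> h.py <<'E'
from scipy.spatial.transform import Rotation as Ro
def shift(t,s=None):
    s=s or env.state(); R=Ro.from_euler("xyz",s["tcp_rot"]).as_matrix()
    return R.T@(np.array(t,float)-s["eef_pos"])
E
python3 - <<'E'
from h import *
np.set_printoptions(precision=2,suppress=True)
A=meet("top",(395,210.6),"side",(361.8,279.3));B=meet("top",(426,190.8),"side",(405,298));print(A,B)
d=B[0]-A[0];print("ear angle",np.degrees(np.arctan2(d[1],d[0])),np.linalg.norm(d[:2]),(A[0]+B[0])/2)
s=env.state();print(s["tcp_rot"],s["eef_pos"],"foot",onz("top",388.6,208,6))
print(shift((544,225.5,160)),[shift((x,225.5,160))for x in(532,)])
for c in ((0,-53.3,0,114.5),):pass
for p in((544,225.5,114.5),(532.4,226.3,62),(607.2,221.1,62)):print(proj("top",p),proj("side",p))
E
```

```text
(array([ 543.5 , -242.35,  160.89]), np.float64(1.4595731352944818)) (array([ 581.68, -304.31,  155.49]), np.float64(1.329229760723238))
ear angle -58.355008878791025 72.77758602939932 [ 562.59 -273.33  158.19]
[-3.14 -0.    2.87] [166.49 602.24 214.2 ] foot [ 563.63 -272.65    6.  ]
[-464.27 -262.45   54.38] [array([-452.7 , -265.65,   54.39])]
[153.99 214.13] [227.26 140.56]
[160.69 221.59] [224.71 159.6 ]
[163.59 186.48] [253.87 148.98]
```

>>> step_arm --plan '[[[-464, -262, 54, -11.5, -1], [-464, -262, 54, -11.5, -1], [-464, -262, 54, -11.5, -1], [-464, -262, 54, -11.5, -1], [-464, -262, 54, -11.5, -1], [-464, -262, 54, -11.5, -1], [-464, -262, 54, -11.5, -1], [-464, -262, 54, -11.5, -1]]]'

```text
t: 0.82
eef_pos: [401.7, 367.4, 180.9]
tcp_rot: [3.142, -0.0, 3.073]
ft_force: [0.3, 0.9, -1.0]
opening: 0.492
grip_force: 0.0
```

```bash
python3 - <<'E'
from h import *
print(shift((544,225.5,130)),env.state()["tcp_rot"])
E
```

```text
[-151.68508899 -131.71954761   50.91403787] [ 3.14157643e+00 -6.90882721e-05  3.07268240e+00]
```

>>> step_arm --plan '[[[-152, -132, 25, 0, -1], [-152, -132, 25, 0, -1], [-152, -132, 25, 0, -1], [-152, -132, 25, 0, -1], [-152, -132, 25, 0, -1], [-152, -132, 25, 0, -1], [-152, -132, 25, 0, -1], [-152, -132, 25, 0, -1]]]'

```text
t: 1.48
eef_pos: [542.8, 226.9, 155.9]
tcp_rot: [-3.142, -0.001, 3.072]
ft_force: [0.5, 0.4, 0.3]
opening: 0.008
grip_force: 0.0
```

```bash
python3 - <<'E'
from h import *
print(shift((544,225.5,115)),env.state()["tcp_rot"])
w=env.read_camera("wrist");t=env.read_camera("top");s=env.read_camera("side")
o=np.zeros((420,800,3),np.uint8);o[:315,:420]=cv2.resize(w,(420,315))
o[:360,425:785]=cv2.resize(s[90:210,180:300],(360,360));cv2.imwrite("pics/p1.png",o)
E
```

```text
[-1.31030149 -1.32310857 40.88589604] [-3.14156603e+00 -8.14871615e-04  3.07194659e+00]
```

View pics/p1.png

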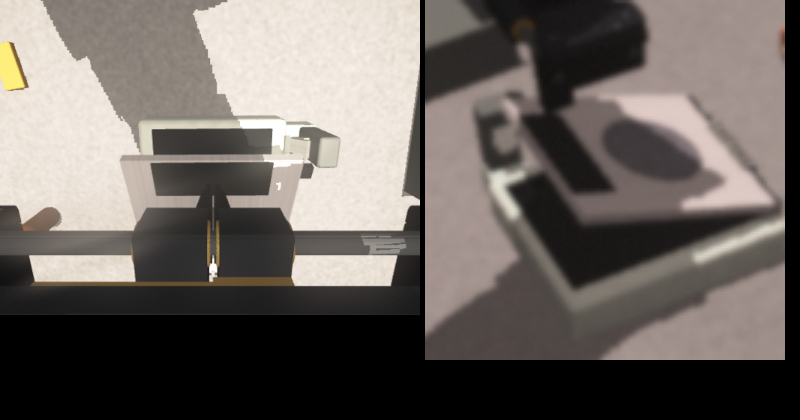

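The wrist picture shows the shut fingers above the black strip, and the side view has the catch clear on the tower. Now I press along the arc.

>>> step_arm --plan '[[[0, -1, 20, 0, -1], [0, -1, 36, 0, -1], [1, -1, 42, 0, -1], [3, -1, 48, 0, -1], [5, -1, 54, 0, -1], [7, -1, 60, 0, -1], [8, -1, 66, 0, -1], [9, -1, 70, 0, -1]]]'

```text
t: 2.3
eef_pos: [533.9, 227.1, 86.5]
tcp_rot: [3.141, 0.001, 3.073]
ft_force: [-1.8, 1.4, 4.5]
opening: 0.005
grip_force: 2.4
```

>>> step_arm --plan '[[[1, 0, 6, 0, -1], [1.5, 0, 12, 0, -1], [2, 0, 17, 0, -1], [2, 0, 21, 0, -1], [2, 0, 23, 0, -1], [2, 0, 24.5, 0, -1], [2, 0, 25.5, 0, -1], [2, 0, 25.5, 0, -1]]]'

```text
t: 2.97
eef_pos: [531.6, 227.1, 61.0]
tcp_rot: [3.141, -0.001, 3.073]
ft_force: [-4.9, 1.9, 5.6]
opening: 0.006
grip_force: 3.1
```

>>> step_arm --plan '[[[0, 0, 1, 0, -1], [0, 0, 1, 0, -1], [0, 0, 1, 0, -1]]]'

```text
t: 3.22
eef_pos: [531.5, 227.1, 60.2]
tcp_rot: [3.141, -0.001, 3.073]
ft_force: [-4.6, 2.6, 5.4]
opening: 0.003
grip_force: 3.2
```

>>> step_arm --plan '[[[0, 0, -2, 0, -1], [0, 0, -4, 0, -1], [0, 0, -6, 0, -1], [0, 0, -6, 0, -1], [0, 0, -6, 0, -1], [0, 0, -6, 0, -1]]]'

```text
t: 3.72
eef_pos: [532.2, 226.6, 65.6]
tcp_rot: [3.142, 0.0, 3.073]
ft_force: [0.3, 0.2, 0.7]
opening: 0.001
grip_force: 0.0
```

Zero force 5 mm above the level height, so the plate should be latched. I raise the tool and look.

>>> step_arm --plan '[[[0, 0, -40, 0, 0], [0, 0, -80, 0, 0.5], [0, 0, -120, 0, 1], [0, 0, -160, 7, 1], [0, 0, -180, 14, 1], [0, 0, -180, 21, 1], [0, 0, -180, 28, 1], [0, 0, -180, 34, 1]]]'

```text
t: 4.38
eef_pos: [532.2, 226.6, 246.1]
tcp_rot: [3.141, 0.0, 2.473]
ft_force: [0.1, -0.7, 0.2]
opening: 0.51
grip_force: 0.0
```

```bash
python3 - <<'E'
from h import *
print(shift((563,-272,245)),env.state()["tcp_rot"],env.state()["eef_pos"])
t=env.read_camera("top");s=env.read_camera("side")
o=np.zeros((400,800,3),np.uint8);o[:360,:395]=cv2.resize(t[140:240,100:210],(395,360))
o[:360,425:785]=cv2.resize(s[90:210,180:300],(360,360));cv2.imwrite("pics/p2.png",o)
E
```

```text
[-333.31165807 -372.04692772    0.94895092] [3.14084016e+00 4.69364257e-04 2.47278449e+00] [532.18387115 226.56363119 246.07246911]
```

View pics/p2.png

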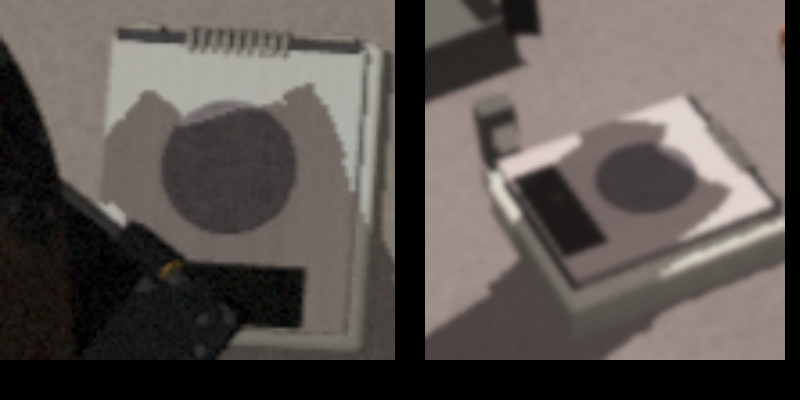

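The plate is level and held by the catch. The pad's centre is at top pixel (163.9,186.4), against (163.6,186.5) predicted, so it lies at (607,221). Now to the cup.

>>> step_arm --plan '[[[-40, -25, 0, 7, 1], [-75, -50, 0, 14, 1], [-105, -85, 0, 20, 1], [-140, -120, 0, 20, 1], [-165, -150, 0, 20, 1], [-190, -180, 0, 20, 1], [-215, -210, 0, 20, 1], [-215, -210, 0, 20, 1]]]'

```text
t: 5.15
eef_pos: [572.5, -76.1, 245.3]
tcp_rot: [-3.141, 0.001, 2.131]
ft_force: [0.2, -0.5, 0.4]
opening: 0.998
grip_force: 0.0
```

```bash
python3 - <<'E'
from h import *
print(shift((563,-272,245)),env.state()["tcp_rot"],env.state()["eef_pos"])
cv2.imwrite("pics/p3.png",env.read_camera("wrist"))
print(proj("wrist",(563,-272,190)),proj("wrist",(563,-272,0)),proj("wrist",(543.5,-242,150)),proj("wrist",(582,-304,150)))
E
```

```text
[-160.86455385 -112.13043341    0.43691187] [-3.14097420e+00  5.99979728e-04  2.13107854e+00] [572.49888676 -76.14156297 245.2710493 ]
[144.16078912 419.41446136] [198.94818594 297.72092376] [156.24452256 348.82224927] [163.75280371 415.03165921]
```

View pics/p3.png

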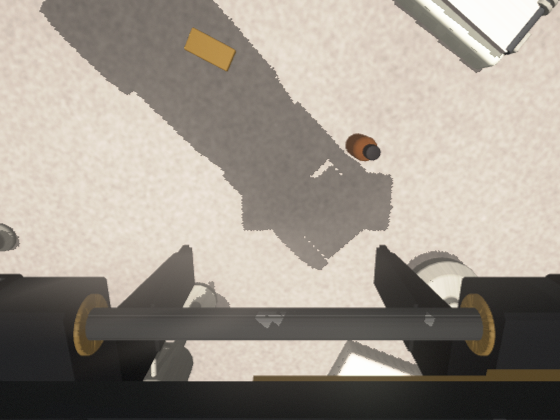

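The wrist view shows the cup's foot at about (205,295), against (199,298) predicted; the rest is hidden by the gripper. I go 70 mm past it along the ears, so the camera gets a clear view of the lid.

>>> step_arm --plan '[[[-35, -20, 0, 0.5, 1], [-70, -40, 0, 0.5, 1], [-105, -60, 0, 0.5, 1], [-140, -75, 0, 0.5, 1], [-175, -90, 0, 0.5, 1], [-205, -105, 0, 0.5, 1], [-231, -112, 0, 0.5, 1], [-231, -112, 0, 0.5, 1]]]'

```text
t: 5.87
eef_pos: [600.7, -330.1, 244.4]
tcp_rot: [-3.141, 0.0, 2.122]
ft_force: [0.4, 0.1, 0.1]
opening: 1.0
grip_force: 0.0
```

>>> step_arm --plan '[[[0, 0, 0, 0, 1], [0, 0, 0, 0, 1]]]'

```text
t: 6.03
eef_pos: [600.2, -325.3, 245.2]
tcp_rot: [-3.141, -0.001, 2.124]
ft_force: [-0.4, 0.7, -0.5]
opening: 0.998
grip_force: 0.0
```

```bash
python3 - <<'E'
from h import *
print(shift((563,-272,131)),env.state()["tcp_rot"],env.state()["eef_pos"])
cv2.imwrite("pics/p4.png",env.read_camera("wrist"))
print(proj("wrist",(563,-272,190)),proj("wrist",(563,-272,0)),proj("wrist",(543.5,-242,150)),proj("wrist",(582,-304,150)))
E
```

```text
[ 64.80843607  -3.70149058 114.26067908] [-3.14147313e+00 -1.03928632e-03  2.12352562e+00] [ 600.24948053 -325.30866111  245.19281962]
[278.3546838 130.5483555] [280.83199285 120.82528171] [277.82587386  75.16735735] [278.47230618 177.55813608]
```

View pics/p4.png

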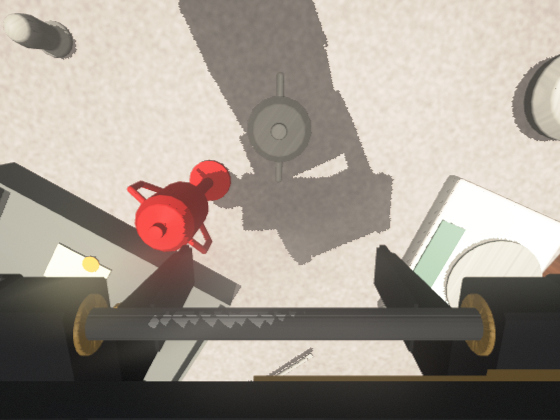

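The knob is at (279,131), against (278.4,130.5) predicted. The ears run straight along the image column at x≈280, so position and yaw are right. Centre over the cup, then go down.

>>> step_arm --plan '[[[30, -3.5, 0, 0, 1], [65, -3.5, 0, 0, 1], [65, -3.5, 0, 0, 1], [65, -3.5, 0, 0, 1]]]'

```text
t: 6.42
eef_pos: [562.9, -270.5, 246.7]
tcp_rot: [3.141, 0.001, 2.125]
ft_force: [-0.3, 0.1, 0.6]
opening: 0.999
grip_force: 0.0
```

```bash
python3 - <<'E'
from h import *
print(shift((563,-272,131)))
E
```

```text
[ -1.19864912  -0.78178278 115.70169898]
```

>>> step_arm --plan '[[[-1, 0, 20, 0, 1], [-1, -1, 40, 0, 1], [-1, -1, 60, 0, 1], [-1, -1, 80, 0, 1], [-1, -1, 98, 0, 1], [-1, -1, 110, 0, 1], [-1, -1, 115, 0, 1], [-1, -1, 115, 0, 1]]]'

```text
t: 7.08
eef_pos: [562.9, -274.1, 129.8]
tcp_rot: [-3.141, -0.001, 2.122]
ft_force: [0.2, 0.2, 0.2]
opening: 1.002
grip_force: 0.0
```

>>> step_arm --plan '[[[0, 0, 0, 0, 0.3], [0, 0, 0, 0, 0.1], [0, 0, 0, 0, 0], [0, 0, 0, 0, -0.1], [0, 0, 0, 0, -0.3], [0, 0, 0, 0, -0.6], [0, 0, 0, 0, -1], [0, 0, 0, 0, -1]]]'

```text
t: 7.75
eef_pos: [562.9, -274.3, 130.7]
tcp_rot: [3.141, 0.0, 2.121]
ft_force: [2.5, 1.3, 0.2]
opening: 0.493
grip_force: 1.2
```

>>> step_arm --plan '[[[0, 0, 0, 0, -1], [0, 0, 0, 0, -1], [0, 0, 0, 0, -1], [0, 0, 0, 0, -1]]]'

```text
t: 8.08
eef_pos: [563.0, -274.2, 130.6]
tcp_rot: [3.141, 0.0, 2.121]
ft_force: [0.5, 1.1, 0.5]
opening: 0.455
grip_force: 30.0
```

>>> step_arm --plan '[[[0, 0, -10, 0, -1], [0, 0, -25, 0, -1], [0, 0, -45, 0, -1], [0, 0, -70, 0, -1], [0, 0, -95, 0, -1], [0, 0, -115, 0, -1], [0, 0, -120, 0, -1], [0, 0, -120, 0, -1]]]'

```text
t: 8.75
eef_pos: [562.9, -274.4, 251.9]
tcp_rot: [3.141, 0.002, 2.121]
ft_force: [0.8, 0.3, -4.7]
opening: 0.462
grip_force: 30.0
```

```bash
python3 - <<'E'
from h import *
print(shift((607,221,250)),env.state()["tcp_rot"],env.state()["joints"])
t=env.read_camera("top");s=env.read_camera("side")
o=np.zeros((420,800,3),np.uint8);o[:,:400]=cv2.resize(t[150:290,340:473],(400,420))
o[:,400:]=cv2.resize(s[170:350,310:481],(400,420));cv2.imwrite("pics/p5.png",o)
E
```

```text
[399.15071377 296.71121847   1.42071201] [3.14073889e+00 1.80848616e-03 2.12129858e+00] [-5.58960702e-01  4.59085184e-01  1.50960699e+00 -4.39902022e-05
  1.17090101e+00 -1.10944664e+00]
```

View pics/p5.png

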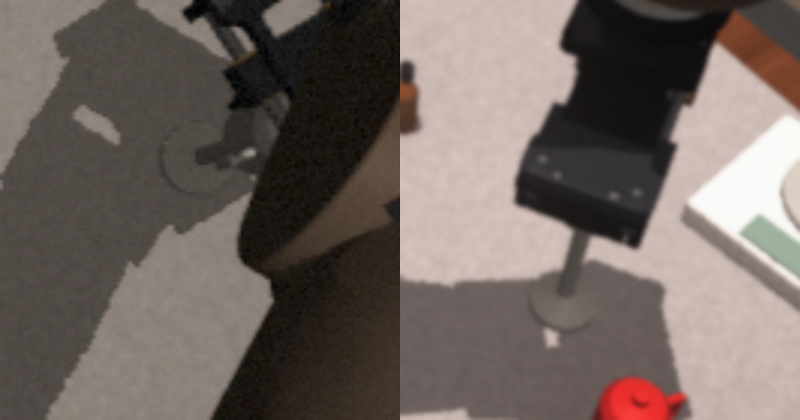

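The cup is gripped and hangs upright. Its foot is at about (380,299) in the side view and (406,202) in the top view. I carry it over smoothly.

>>> step_arm --plan '[[[6, 4, 0, 0, -1], [16, 12, 0, 0, -1], [30, 22, 0, 0, -1], [46, 34, 0, 0, -1], [64, 48, 0, 0, -1], [82, 61, 0, 0, -1], [100, 74, 0, 0, -1], [118, 88, 0, 0, -1]]]'

```text
t: 9.52
eef_pos: [575.6, -125.4, 249.8]
tcp_rot: [-3.141, -0.001, 2.122]
ft_force: [1.1, 0.3, -4.7]
opening: 0.459
grip_force: 30.0
```

>>> step_arm --plan '[[[18, 13, 0, 0, -1], [36, 27, 0, 0, -1], [54, 40, 0, 0, -1], [72, 54, 0, 0, -1], [90, 67, 0, 0, -1], [108, 80, 0, 0, -1], [126, 94, 0, 0, -1], [144, 107, 0, 0, -1]]]'

```text
t: 10.18
eef_pos: [591.3, 53.3, 249.8]
tcp_rot: [-3.141, -0.001, 2.122]
ft_force: [0.5, -0.5, -4.6]
opening: 0.46
grip_force: 30.0
```

>>> step_arm --plan '[[[18, 13, 0, 0, -1], [36, 27, 0, 0, -1], [54, 40, 0, 0, -1], [72, 54, 0, 0, -1], [86, 64, 0, 0, -1], [96, 71, 0, 0, -1], [102, 75, 0, 0, -1], [104, 77, 0, 0, -1]]]'

```text
t: 10.85
eef_pos: [602.7, 181.2, 250.1]
tcp_rot: [-3.141, -0.0, 2.123]
ft_force: [0.2, -0.3, -4.7]
opening: 0.455
grip_force: 30.0
```

>>> step_arm --plan '[[[0, 0, 0, 0, -1], [0, 0, 0, 0, -1], [0, 0, 0, 0, -1], [0, 0, 0, 0, -1]]]'

```text
t: 11.18
eef_pos: [603.3, 179.2, 250.7]
tcp_rot: [3.142, 0.0, 2.12]
ft_force: [0.3, 0.6, -5.3]
opening: 0.454
grip_force: 30.0
```

```bash
python3 - <<'E'
from h import *
print(meet("top",(405.8,202.3),"side",(379.7,299.4)))
s=env.state();print(shift((607,221,250)),s["eef_pos"],s["opening"])
t=env.read_camera("top");s=env.read_camera("side")
o=np.zeros((420,800,3),np.uint8);o[:,:400]=cv2.resize(t[120:260,90:223],(400,420))
o[:,400:]=cv2.resize(s[70:210,190:323],(400,420));cv2.imwrite("pics/p6.png",o)
for z in (121,129):print(proj("top",(607,221,z)),proj("side",(607,221,z)))
E
```

```text
(array([ 562.27492616, -273.82880398,  125.68638913]), np.float64(2.977435940107285))
[33.70687369 25.02420467  0.68670324] [603.26278132 179.18614428 250.68584343] 0.45354592907311797
[155.75855467 182.25489617] [252.55502377 129.41063244]
[154.60374399 181.62179168] [252.37621906 126.62567447]
```

View pics/p6.png

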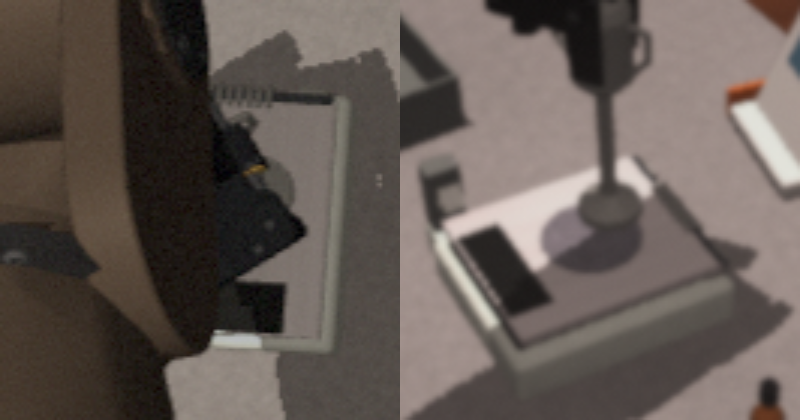

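The side view shows the cup upright, its foot at about (261,138) full frame, short of the pad by the 42 mm remaining. The foot lies under the TCP with an offset of 130.6 mm, so touchdown is at TCP z≈192.6.

>>> step_arm --plan '[[[8, 6, 0, 0, -1], [18, 13, 0, 0, -1], [27, 20, 0, 0, -1], [32, 24, 0, 0, -1], [34, 25, 0, 0, -1], [34, 25, 0, 0, -1], [34, 25, 0, 0, -1], [34, 25, 0, 0, -1]]]'

```text
t: 11.95
eef_pos: [606.7, 221.8, 250.6]
tcp_rot: [-3.141, 0.0, 2.121]
ft_force: [0.2, -0.0, -3.8]
opening: 0.453
grip_force: 30.0
```

>>> step_arm --plan '[[[0, 0, 6, 0, -1], [0, 0, 15, 0, -1], [0, 0, 25, 0, -1], [0, 0, 35, 0, -1], [0, 0, 42, 0, -1], [0, 0, 46, 0, -1], [0, 0, 48, 0, -1], [0, 0, 48, 0, -1]]]'

```text
t: 12.62
eef_pos: [606.7, 222.0, 202.1]
tcp_rot: [-3.141, -0.0, 2.121]
ft_force: [0.7, -0.0, -3.8]
opening: 0.459
grip_force: 30.0
```

```bash
python3 - <<'E'
from h import *
s=env.state();print(shift((607,221,192.6)),s["eef_pos"],s["ft_force"])
s=env.read_camera("side");cv2.imwrite("pics/p7.png",cv2.resize(s[80:200,190:310],(600,600),interpolation=cv2.INTER_CUBIC))
print((np.array([proj("side",p) for p in((607,221,62),(607,221,72),(607,221,80))])-[190,80])*5)
E
```

```text
[-0.9990908  -0.25932196  9.53678333] [606.70377324 221.98778967 202.13688565] [ 0.70170639 -0.02978042 -3.79566494]
[[319.07410931 345.16256323]
 [318.04158491 329.08056542]
 [317.20553527 316.05874392]]
```

View pics/p7.png

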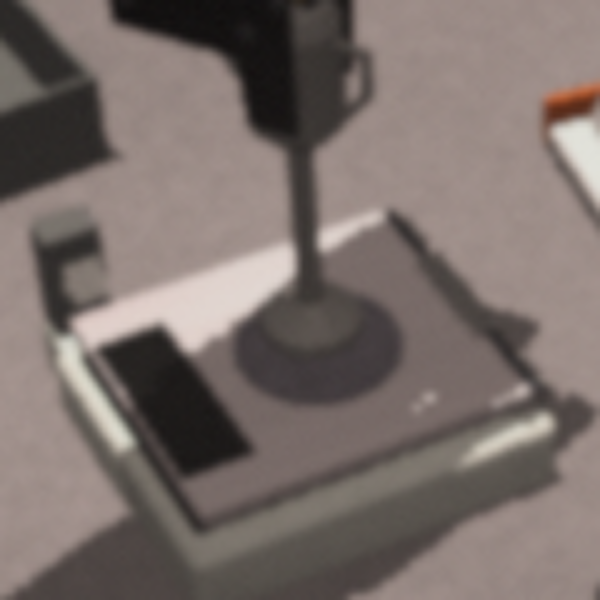

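The foot is over the pad: it sits at crop (308,318), and dead centre would be (318,320), about 3 mm off. I correct that and set it down slowly.

>>> step_arm --plan '[[[-1.5, 0.5, 2, 0, -1], [-3, 1, 4, 0, -1], [-3, 1, 5, 0, -1], [-3, 1, 6, 0, -1], [-3, 1, 7, 0, -1], [-3, 1, 7.5, 0, -1], [-3, 1, 8, 0, -1], [-3, 1, 8, 0, -1]]]'

```text
t: 13.33
eef_pos: [609.1, 220.0, 194.6]
tcp_rot: [-3.142, -0.0, 2.121]
ft_force: [0.4, -0.6, -4.3]
opening: 0.46
grip_force: 30.0
```

>>> step_arm --plan '[[[0, 0, 0.3, 0, -1], [0, 0, 0.6, 0, -1], [0, 0, 0.9, 0, -1], [0, 0, 0.9, 0, -1], [0, 0, 0.9, 0, -1]]]'

```text
t: 13.75
eef_pos: [609.1, 220.0, 193.7]
tcp_rot: [3.142, -0.0, 2.121]
ft_force: [0.3, 0.0, -4.4]
opening: 0.458
grip_force: 30.0
```

>>> step_arm --plan '[[[0, 0, 0.3, 0, -1], [0, 0, 0.6, 0, -1], [0, 0, 0.9, 0, -1], [0, 0, 0.9, 0, -1], [0, 0, 0.9, 0, -1]]]'

```text
t: 14.17
eef_pos: [609.2, 220.0, 193.0]
tcp_rot: [3.141, 0.0, 2.121]
ft_force: [-0.5, -0.4, -2.2]
opening: 0.458
grip_force: 30.0
```

>>> step_arm --plan '[[[0, 0, 0.3, 0, -1], [0, 0, 0.6, 0, -1], [0, 0, 0.6, 0, -1], [0, 0, 0.6, 0, -1]]]'

```text
t: 14.5
eef_pos: [609.3, 220.0, 192.8]
tcp_rot: [3.141, 0.0, 2.121]
ft_force: [-0.2, 0.2, 4.8]
opening: 0.456
grip_force: 30.0
```

Touchdown, with about 9 N on the pad. I ease off slightly and open.

>>> step_arm --plan '[[[0, 0, -0.4, 0, -1], [0, 0, -0.4, 0, -0.05], [0, 0, -0.4, 0, 0.05], [0, 0, -0.4, 0, 0.15], [0, 0, -0.4, 0, 0.3], [0, 0, -0.4, 0, 0.6], [0, 0, -0.4, 0, 1], [0, 0, -0.4, 0, 1]]]'

```text
t: 15.17
eef_pos: [609.1, 220.0, 192.6]
tcp_rot: [-3.142, -0.0, 2.121]
ft_force: [0.0, -0.4, -1.4]
opening: 0.801
grip_force: 0.0
```

>>> step_arm --plan '[[[0, 0, 0, 0, 1], [0, 0, 0, 0, 1], [0, 0, 0, 0, 1], [0, 0, 0, 0, 1]]]'

```text
t: 15.5
eef_pos: [609.2, 220.0, 192.7]
tcp_rot: [3.141, -0.0, 2.121]
ft_force: [0.2, 0.7, 0.3]
opening: 0.991
grip_force: 0.0
```

>>> step_arm --plan '[[[0, 0, -15, 0, 1], [0, 0, -35, 0, 1], [0, 0, -60, 0, 1], [0, 0, -85, 0, 1], [0, 0, -105, 0, 1], [0, 0, -120, 0, 1], [0, 0, -120, 0, 1], [0, 0, -120, 0, 1]]]'

```text
t: 16.17
eef_pos: [609.1, 220.0, 312.8]
tcp_rot: [3.141, 0.0, 2.121]
ft_force: [-0.7, 1.1, 0.3]
opening: 1.002
grip_force: 0.0
```

```bash
python3 - <<'E'
from h import *
s=env.state();print(s["eef_pos"],s["ft_force"],s["opening"])
s=env.read_camera("side");cv2.imwrite("pics/p8.png",cv2.resize(s[40:220,190:340],(500,600),interpolation=cv2.INTER_CUBIC))
print((np.array([proj("side",p) for p in((607,221,62),(607,221,70),(607,221,252))])-[190,40])*10/3)
E
```

```text
[609.1311957  219.99292036 312.75886032] [-0.69614416  1.09733316  0.32242232] 1.0017659787756725
[[212.71607288 363.44170882]
 [212.16613119 354.87613787]
 [197.84087353 131.75428061]]
```

View pics/p8.png

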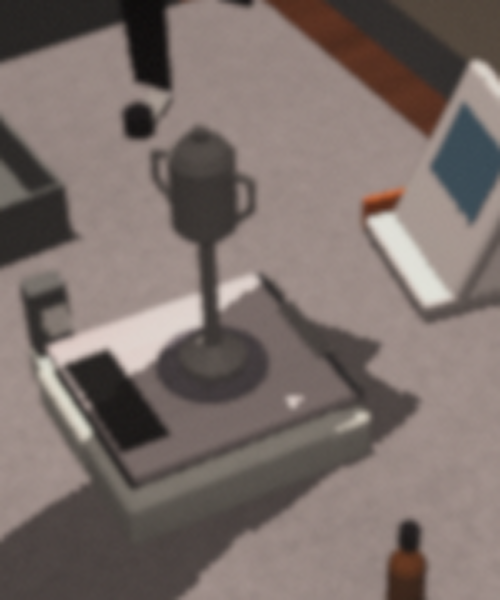

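The cup stands upright in the middle of the pad, with its foot at about (213,357) and knob at (200,130). The plate is level and the gripper is clear.

```bash
python3 -c "
from cell import env
print(env.job_done())"
```

```text
the job is handed in; nothing more can be done
None
```

I latched the plate level, stood the silver cup upright on the middle of the pad with the gripper clear, and handed the job in at about 16 s; no verdict was returned.

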